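# Clamp the rotor lid to the click and latch the microcentrifuge

## Robot

A 6-joint arm with a two-finger parallel gripper is mounted at the origin on a cart in front of the work surface, level with it; the furniture and walls round the work are solid. World frame = base frame: x ahead of the robot, y to its left, z up, the work surface at z = 0. Lengths are in m, angles in rad, forces in N, time in s.
With the tool pointing down it reaches from about 0.225 to 0.875 m from the base axis. Payload 3.4 kg.
Tool frame: the origin (TCP) lies between the finger pads, 19 mm behind the fingertips; this is the grasp point; z points along the fingers, y is the line along which they close (so a half turn about z gives the same grasp; the last joint's range is limited). The gripper opens to 85 mm and grips with 20 to 120 N. Pads are 22 mm wide; open, the fingers measure 114 mm over their backs; the gripper's body (76 mm by 85 mm) begins 54 mm behind the grasp point. The pads swing forward as they close: fully open they stand 13 mm farther back than shut.
Start: joints at [1.104, 0.276, 1.505, -0, 1.361, -0.121], TCP at [0.195, 0.541, 0.25] pointing down, gripper open.
Joint ranges: [-2.89, 2.89], [-0.75, 2.08], [0.22, 2.7], [-1.18, 4.32], [0.11, 2.71], [-2.7, 2.7]. Speed limits (rad/s): [2.57, 2.57, 3.14, 3.14, 3.14, 3.14].

## Interface

Orientations are given as a unit quaternion [w, x, y, z].
In Python, from rig import get_state, eyes, order gives the robot as it stands.
- The arm moves only by the tool drive_tool, never from a script. Its argument "rows" is a list of rows, each a list of 4 numbers: the shift along the tool's x, y, z in units of 25 mm (1.0 is 25 mm), then the turn about the tool's z in units of 6 degrees (1.0 is 6 degrees). A call has exactly 8 rows; each row is the pose to reach, as a shift and turn from the pose commanded when the call began, along the tool's axes at that moment; what a row does not reach only later rows make up. A row lasts 1/12 s, in which the tool goes at most 41.7 mm and 7.16 degrees, less where a joint would pass 70% of its speed; a pose out of reach is approached as far as the arm can. A call with a gripper value outside its range is refused whole. "grip" is the finger opening in mm, from 0 to 85.4, set as the call begins (left out, the last holds). The fingers move at their own pace and stop on an object; "newtons" is the grip in N (left out, the last holds). Time passes only in rows, so rows that repeat a pose let the fingers close, or fill a call up. It gives the time, the measured TCP pose, the force, the opening and the grip force at its end, in the units of the state.
- get_state(): the state, without advancing time (a new reading comes with each control period).
- eyes.get_image(name): name is "side" or "top"; returns (picture, depth): 420x560x3 uint8, red, green, blue; 420x560 float32, m along the optical axis (not along the pixel's ray), 0 where there is no reading.
- eyes.camera_info(name): a dict with "fx", "fy", "cx", "cy" (pixels), "dist" ([k1, k2, p1, p2, k3] as OpenCV has them; the pictures are not rectified), "R" (3x3) and "t" (3): a world point X has camera coordinates R X + t. Camera axes: x right, y down, z forward; pixel columns grow to the right and rows downward; lengths in m; the calibration is good to about 2 mm. A picture is of the moment at which its call begins. camera_info takes no time and is no camera call.
- order.sign_off(): hands the job in; it is judged then, once.
The state is a dict: "clock": time; "qpos": joint angles; "qd": joint speeds; "effort": joint torques, N m; "position": TCP position; "ee_rot": TCP orientation; "contact_force": force on the tool from outside, world axes, zero at the start; "moment": the same for the moment, N m; "width": finger opening in m; "gripper_force": force on a finger pad.
Only numpy, scipy, OpenCV 4.12 (cv2) and the standard library are available. Lean on these libraries where they do the work, as an engineer would, in place of code of your own. Each camera call takes 0.05 s, during which the arm holds its last target. There are 200 camera calls.

## Task

The small microcentrifuge is loaded, but its clear rotor lid is only started on its thread. Screw the rotor lid down by its black knob, clockwise seen from above, until the knob's torque limiter slips and clicks, and stop there: one click is enough, three at the most. Then swing the machine's outer lid down and press its front lip until the latch snaps and holds it shut, leaving the other things on the bench where they stand.

Things in the scene. Friction and masses are not known exactly. Their poses are not given: they have to be found in the camera images.
- microfuge: white bench microcentrifuge, 278 long x 226 wide x 100 mm to its flat deck, fixed. Origin on the bench under the rotor axis; x points from the control panel (front) to the hinge (back), z up, so the front faces -x. Its 146 mm wide round well is in the deck; the rotor in it is parked and does not turn.
- knob_grip (a point): point on the rotor axis inside the black fluted knob, where to pinch it from above with the TCP. The knob is round, 34 mm across and 28 mm high; this point lies 4 mm below its top and 24 mm above the clear rotor lid, so fingertips there stop 5 mm short of the rotor lid. The knob sinks 1.6 mm for each rad the screw turns.
- knob (a joint): how far the knob has slipped on its screw, rad: 0 at first and while it drives the screw (drag 0.02 to 0.06 N m). When the lid is seated, 0.5 to 2.5 rad of clockwise turning from the start, torque rises to about 0.22 N m at 0.13 rad of slip, falls to nothing at 0.26 and the knob clicks on into the next detent, 0.52 rad a click. The fourth click is past 1.83.
- rotor_lid_top (a point): centre of the upper face of the clear rotor lid, a disc 112 mm across, below the knob. In the frame of microfuge its z is 0.094 m when clamped down and 0.8 to 4 mm more at the start. Turning the knob anticlockwise would raise it again. A click may let it back up by 0.3 mm, which is fine.
- lid (a joint): angle of the machine's outer lid, rad: 0 shut, 1.45 to 1.58 (upright) at the start, stop at 1.62. A stiff hinge holds it at any angle; about 2 N at its lip moves it. Lid: white shell 215 x 198 mm, 34 mm deep, with a round window; when shut its rim lies 4 mm above the deck and its top 140 mm above the bench.
- lid_hinge (a point): middle of the lid's hinge axis, which runs across the machine (its y) 125 mm behind the rotor axis and 104 mm above the bench.
- lid_lip (a point): middle of the outer (upper when shut) face of the grey finger lip at the lid's free edge, 215.5 mm from the hinge axis along the lid and 11.5 mm out from the plane through axis and rim. The lip is 74 mm wide, 10 mm thick and stands 19 mm out beyond the shell; upright it is the lid's top edge, about 320 mm above the bench, with room behind for a fingertip to pull it over.
- latch_tongue (a joint): how far the sloped steel latch tongue in the deck, 87 mm in front of the rotor axis, is pushed back, m: 0 sprung out. The hook under the lip meets it with the lid at about 0.05 rad, pushes it back 5 mm (8 to 16 N of pressing on the lip) and passes under it at about 0.01 rad; then it snaps out to 0 and holds the lid.
- micro_rack: green block for small tubes, 62 x 110 x 30 mm, with four tubes in it (42 mm high), by the machine's front. Origin under its centre. A bystander.
- timer: white pocket timer lying flat, 66 x 66 x 16 mm, by the machine's front. Origin under its centre. A bystander.
- tip_box: box of pipette tips, 92 x 122 x 77 mm, at the left of the bench. Origin under its centre. A bystander.
- cotton_buds: clear tub of cotton buds, 77 mm across, 80 mm high, behind the machine's hinge side. Origin under its centre. A bystander.
- specimen_cup_3: clear specimen cup with a white cap, 59 mm across, 68 mm high, to the right of the machine. Origin under its centre. A bystander.
- forceps: steel forceps lying flat, 13 x 130 x 8 mm, near the front edge at the left. Origin under its middle. A bystander.

How it is judged:
On the way:
1. the rotor lid is clamped down and its knob has clicked at least once and at most three times (value of joint knob between 0.46 and 1.9 rad and z of rotor_lid_top in the frame of microfuge below 0.0948 m), for 0.2 s.
At the end, for the whole second after the job is handed in: the rotor lid is clamped down (within 0.8 mm of seated), its knob has clicked one to three times, the outer lid is shut (under 0.012 rad) with the latch tongue sprung out over the hook (under 1.5 mm), and the bystanders are within 40 mm of their places (all of step 1 and value of joint lid below 0.012 rad and value of joint latch_tongue below 0.0015 m and distance of each of micro_rack, timer, tip_box, cotton_buds, specimen_cup_3, forceps from where it was at the start of the episode below 0.04 m); the robot touches nothing.
It fails at once if the knob clicks a fourth time (value of joint knob above 1.9 rad).
It fails at once if another thing on the bench is pushed more than 40 mm from its place (distance of any of micro_rack, timer, tip_box, cotton_buds, specimen_cup_3, forceps from where it was at the start of the episode above 0.04 m).
It also fails if it takes over 64 s, if anything falls off the work surface, if the arm or the gripper's body presses on something with over 40 N, if the wrist force passes 120 N, or if a joint passes its speed limit or range.

## Working session

There is one attempt and no reset: what is moved stays moved. The work goes in short steps, Python scripts to look and compute and a tool call to move; the robot and the scene stay as the last step left them, time stands still between calls to the robot, and variables do not carry over. Pictures are saved under pics/ and viewed, at most 10 in all, crops included, and the job is handed in when it is done.

Besides the shell and the picture viewer there is one more tool, called by a JSON object that holds its "method" and its "body". drive_tool: Moves the arm, as the interface text tells. Its arguments: {"type":"object","properties":{"rows":{"type":"array","items":{"type":"array","items":{"type":"number"}}},"grip":{"type":"number"},"newtons":{"type":"number"}},"required":["rows"]}

```bash
mkdir -p pics; ls; python3 - <<'E'
from rig import get_state, eyes, order
import cv2,numpy as np
print(get_state())
for n in("side","top"):
    im,d=eyes.get_image(n); cv2.imwrite(f"pics/{n}0.png",im[:,:,::-1]); np.savez(f"pics/{n}0.npz",im=im,d=d)
    i=eyes.camera_info(n); print(n,i, -np.array(i["R"]).T@np.array(i["t"]))
E
```

```text
pics
{'clock': 0.0, 'qpos': array([ 1.10403116e+00,  2.76602841e-01,  1.50611789e+00, -7.92268835e-06,
        1.36069517e+00, -1.20990648e-01]), 'qd': array([-5.02844894e-05,  3.28686474e-04,  1.00476498e-03, -1.26049087e-03,
       -8.91192948e-04, -1.89294883e-04]), 'effort': array([ 1.84545454e-03, -4.16786849e+01, -2.45806271e+01, -1.42323420e-04,
        1.05917954e-02,  3.18451885e-05]), 'position': array([0.19466484, 0.54053041, 0.24914128]), 'ee_rot': array([-2.60359202e-04,  1.72026388e-01,  9.85091920e-01, -8.73662991e-04]), 'contact_force': array([ 0.88382461,  0.77029336, -0.04350484]), 'moment': array([-0.01815133,  0.04208443, -0.00359264]), 'gripper_force': 0.0, 'width': 0.08567814284434758}
side {'fx': 405.09063289834376, 'fy': 405.09063289834376, 'cx': 275.50345339563626, 'cy': 204.03051823556086, 'dist': array([0.03727097, 0.        , 0.        , 0.        , 0.        ]), 'R': array([[-0.84917542, -0.52800961,  0.01034265],
       [-0.22047633,  0.33665079, -0.91545422],
       [ 0.47988676, -0.77966153, -0.4022892 ]]), 't': array([0.3476338 , 0.22972096, 0.98224221])} [-0.12551492  0.8720347   0.60184899]
top {'fx': 455.2315231704978, 'fy': 455.2315231704978, 'cx': 291.6379965104989, 'cy': 211.8007227115753, 'dist': array([-0.12467721,  0.        ,  0.        ,  0.        ,  0.        ]), 'R': array([[ 0.30582096, -0.95208439,  0.00297489],
       [-0.89810955, -0.28951792, -0.33102662],
       [ 0.31602656,  0.0985631 , -0.94361673]]), 't': array([-0.1768406 ,  0.45876951,  1.51734233])} [-0.01341365 -0.18509915  1.58418061]
```

View pics/side0.png

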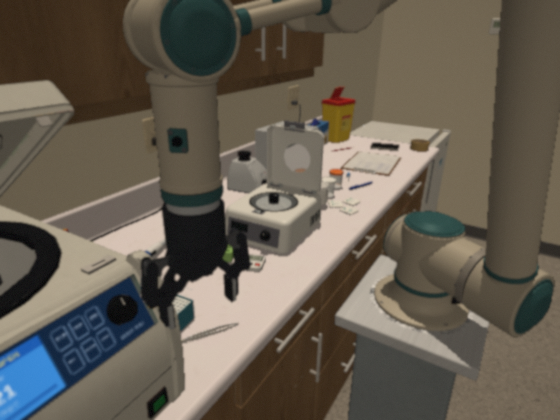

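View pics/top0.png

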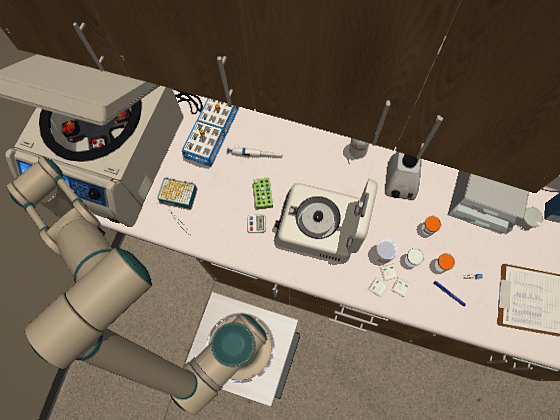

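The side view shows the microfuge with its knob near (274,198) and the upright lid near (297,158). In the top view the knob is near (318,216), the lid edge near (368,210), and the panel faces left.

```bash
cat > h.py <<'E'
import numpy as np,cv2
from rig import get_state,eyes,order
def cam(n):
    i=eyes.camera_info(n);K=np.array([[i["fx"],0,i["cx"]],[0,i["fy"],i["cy"]],[0,0,1]]);return K,i["dist"],np.array(i["R"]),np.array(i["t"])
def rays(n,px):
    K,D,R,t=cam(n);u=cv2.undistortPoints(np.array(px,float).reshape(-1,1,2),K,D).reshape(-1,2)
    return -R.T@t,np.c_[u,np.ones(len(u))]@R      # centre, dirs with unit depth
def plane(n,px,z):
    c,d=rays(n,px);return c+d*((z-c[2])/d[:,2])[:,None]
def cloud(n,dep):
    h,w=dep.shape;g=np.stack(np.meshgrid(np.arange(w),np.arange(h)),-1).reshape(-1,2)
    c,d=rays(n,g);return (c+d*dep.reshape(-1,1)).reshape(h,w,3)
def meet(p1,p2):
    c1,d1=rays("side",[p1]);c2,d2=rays("top",[p2]);A=np.c_[d1[0],-d2[0]];s=np.linalg.lstsq(A,c2-c1,rcond=None)[0]
    a,b=c1+s[0]*d1[0],c2+s[1]*d2[0];return (a+b)/2,np.linalg.norm(a-b)
E
python3 - <<'E'
from h import *
P={}
for n,(x0,y0,x1,y1) in dict(side=(225,115,335,255),top=(265,170,390,270)).items():
    f=np.load(f"pics/{n}0.npz");im,d=f["im"],f["d"];X=cloud(n,d);P[n]=X
    cv2.imwrite(f"pics/{n}c.png",cv2.resize(im[y0:y1,x0:x1,::-1],None,fx=5,fy=4 if 0 else 5,interpolation=cv2.INTER_CUBIC)[:600,:800])
    s=X[y0:y1,x0:x1];sub=im[y0:y1,x0:x1]
    m=(abs(s[...,2]-.1)<.006)&(sub.min(2)>110)
    pts=s[m];print(n,"deck",m.sum(),np.median(pts[:,2]),cv2.minAreaRect((pts[:,:2]*1000).astype(np.float32)))
    m=(s[...,2]>.16)&(s[...,2]<.34)&(sub.min(2)>60);pts=s[m];print("lid",m.sum(),pts.min(0),pts.max(0))
    m=(sub.max(2)<50);print("dark z",m.sum())
    k=(316-x0,214-y0) if n=="top" else (274-x0,198-y0)
    nb=s[k[1]-12:k[1]+12,k[0]-12:k[0]+12];mm=m[k[1]-12:k[1]+12,k[0]-12:k[0]+12]&(nb[...,2]>.108)
    ys,xs=np.nonzero(mm);print("knob px",xs.mean()+k[0]-12+x0,ys.mean()+k[1]-12+y0,mm.sum(),np.median(nb[mm],0),np.percentile(nb[mm],[2,98],axis=0))
E
```

```text
side deck 1359 0.09762172734457486 ((795.1239013671875, -607.8785400390625), (394.3395690917969, 1422.690673828125), 25.321001052856445)
lid 3516 [ 0.15857057 -1.05398559  0.16008976] [0.95047819 0.4948624  0.32887962]
dark z 880
knob px 273.2857142857143 197.03571428571428 56 [ 0.48583303 -0.1080462   0.11902175] [[ 0.47531859 -0.12414002  0.10855857]
 [ 0.50192602 -0.098798    0.12211797]]
top deck 2374 0.09976833413035668 ((493.7195739746094, -132.13645935058594), (219.81134033203125, 254.83145141601562), 2.7939975261688232)
lid 786 [ 0.4003607  -0.28309029  0.16079161] [ 0.60013889 -0.23253504  0.33362749]
dark z 302
knob px 318.05970149253733 215.76119402985074 67 [ 0.49091368 -0.12214718  0.1232375 ] [[ 0.47611942 -0.13572928  0.10925926]
 [ 0.5044197  -0.10856625  0.12929071]]
```

View pics/topc.png

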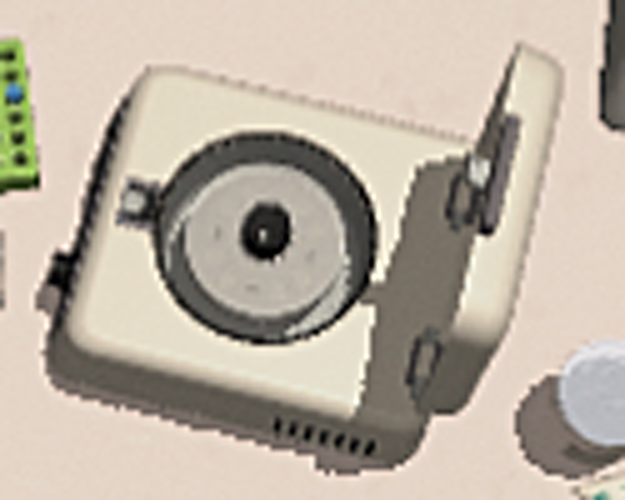

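View pics/sidec.png

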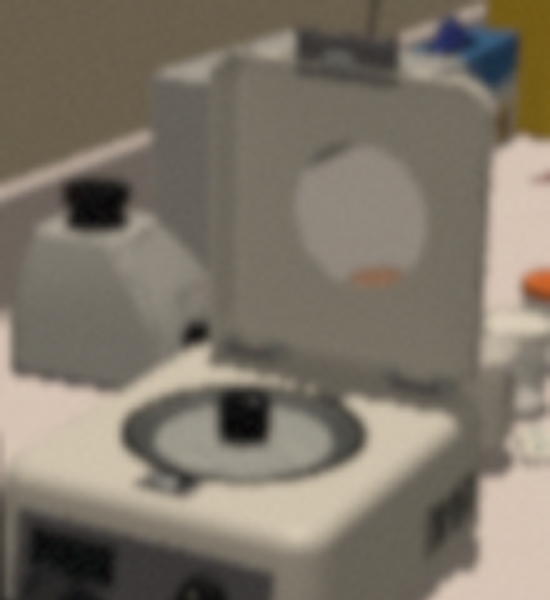

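The crops show the knob top near top (318,215.5) / side (273.8,194.5), the latch near top (293,210.6), and the lip near top (365,205) and side (294.5,123).

```bash
python3 - <<'E'
from h import *
print("knob", meet((273.8,194.5),(318.2,216)), plane("top",[(318.2,216)],.126))
print("lip top mid", meet((294.5,123.5),(366.0,204.5)))
print("latch",meet((225+168/5,115+482/5),(265+140/5,170+203/5)),plane("top",[(293,210.6)],.1))
f=np.load("pics/top0.npz");im,d=f["im"],f["d"];X=cloud("top",d);g=im.astype(int)
# well rim: outer dark boundary -> ellipse on plane z=.1
m=((g.max(2)<95)).astype(np.uint8);m[:,:290]=0;m[:,341:]=0;m[:194]=0;m[240:]=0
lab=cv2.connectedComponents(m)[1]
cs,_=cv2.findContours(m,cv2.RETR_EXTERNAL,cv2.CHAIN_APPROX_NONE);c=max(cs,key=len)[:,0];c=cv2.convexHull(c)[:,0]
c=c[(c[:,0]>296)&(c[:,0]<338)]
w=plane("top",c,.1)[:,:2];A=np.c_[2*w,np.ones(len(w))];s=np.linalg.lstsq(A,(w**2).sum(1),rcond=None)[0];print("well",s[:2],np.sqrt(s[2]+s[:2]@s[:2]),len(w))
# deck yaw: hull of deck
s=X[170:270,265:390];sub=g[170:270,265:390]
mk=(abs(s[...,2]-.1)<.004)&(sub.min(2)>150)
mk=mk&(cv2.connectedComponents(mk.astype(np.uint8))[1]>0)
p=s[mk][:,:2]
# left(far, +x) edge: max x per y bin ; front edge: max y per x bin
yb=np.arange(-.22,-.06,.01);e=np.array([(y,p[abs(p[:,1]-y)<.005][:,0].max()) for y in yb]);print(np.round(e,3).tolist(),"slope dx/dy",np.polyfit(e[:,0],e[:,1],1))
xb=np.arange(.42,.57,.01);e=np.array([(x,p[abs(p[:,0]-x)<.005][:,1].max()) for x in xb]);print(np.round(e,3).tolist(),"slope dy/dx",np.polyfit(e[:,0],e[:,1],1))
# lid inner face plane from side depth
f=np.load("pics/side0.npz");X=cloud("side",f["d"]);
poly=np.zeros(f["d"].shape,np.uint8);cv2.fillPoly(poly,[np.array([(272,132),(318,137),(317,188),(272,181)])],1);cv2.ellipse(poly,(297,158),(16,18),0,0,360,0,-1)
q=X[poly>0];q=q[(q[:,1]<-.1)&(q[:,1]>-.4)];mn=np.median(q,0);q=q[np.linalg.norm(q-mn,axis=1)<.16];u,sv,v=np.linalg.svd(q-q.mean(0));print("lid plane",q.mean(0),v[2],len(q),sv[2]/len(q)**.5)
for n in("micro",):pass
print("objects", plane("top",[(262,193),(257,223),(386,250),(178,190),(178,220),(415,257)],.04).round(3).tolist())
E
```

```text
knob (array([ 0.49165331, -0.12219971,  0.11961337]), np.float64(0.00259181566672556)) [[ 0.48819274 -0.12299032  0.126     ]]
lip top mid (array([ 0.50111917, -0.25644523,  0.31672272]), np.float64(0.00028056586943718293))
latch (array([ 0.49028074, -0.03292071,  0.09685259]), np.float64(0.00015156066791780016)) [[ 0.48928803 -0.03321011  0.1       ]]
well [ 0.49312343 -0.12109934] 0.07630293440254181 16
[[-0.22, 0.604], [-0.21, 0.604], [-0.2, 0.599], [-0.19, 0.601], [-0.18, 0.605], [-0.17, 0.604], [-0.16, 0.602], [-0.15, 0.602], [-0.14, 0.602], [-0.13, 0.598], [-0.12, 0.598], [-0.11, 0.599], [-0.1, 0.595], [-0.09, 0.599], [-0.08, 0.598], [-0.07, 0.598]] slope dx/dy [-0.04282881  0.59440063]
[[0.42, -0.015], [0.43, -0.012], [0.44, -0.011], [0.45, -0.011], [0.46, -0.011], [0.47, -0.011], [0.48, -0.01], [0.49, -0.011], [0.5, -0.01], [0.51, -0.009], [0.52, -0.009], [0.53, -0.007], [0.54, -0.007], [0.55, -0.005], [0.56, -0.008]] slope dy/dx [ 0.04663855 -0.03257072]
lid plane [ 0.51046437 -0.27151782  0.1880419 ] [ 0.0580015  -0.99827208 -0.00941678] 1411 0.0026944660832840433
objects [[0.54, 0.101, 0.04], [0.426, 0.081, 0.04], [0.47, -0.383, 0.04], [0.456, 0.401, 0.04], [0.349, 0.356, 0.04], [0.477, -0.488, 0.04]]
```

{"method": "drive_tool", "body": {"rows": [[-1.1,-1.15,0,-0.5],[-2.2,-2.3,0,-1],[-3.3,-3.45,0,-1.5],[-4.4,-4.6,0,-2],[-5.5,-5.75,0,-2.5],[-6.6,-6.9,0,-3],[-7.7,-8.05,0,-3.5],[-8.8,-9.2,0,-4]], "grip": 85, "newtons": 60}}

```text
clock: 0.77
position: [0.3239, 0.2482, 0.2498]
ee_rot: [-0.0, -0.038, 0.999, -0.0]
contact_force: [1.9, -0.1, -0.9]
width: 0.085
gripper_force: 0.0
```

```bash
cat >> h.py <<'E'
from scipy.spatial.transform import Rotation as Ro
def to(T):
    s=get_state();w,x,y,z=s["ee_rot"];R=Ro.from_quat([x,y,z,w]).as_matrix()
    print("t",round(s["clock"],2),"pos",s["position"].round(4),"q",s["qpos"].round(3),"F",s["contact_force"].round(2),"M",s["moment"].round(3),"w",round(s["width"],4))
    print("R",R.round(3).tolist(),"units",((R.T@(np.array(T)-s["position"]))/.025).round(2))
E
python3 -c "
from h import *
to([.4905,-.122,.17])"
```

```text
t 0.77 pos [0.3239 0.2482 0.2498] q [ 0.483  0.02   1.822 -0.     1.3   -1.164] F [ 1.91 -0.09 -0.94] M [ 0.023 -0.099  0.051] w 0.085
R [[-0.997, -0.076, -0.0], [-0.076, 0.997, -0.0], [0.0, -0.0, -1.0]] units [ -5.52 -15.27   3.19]
```

{"method": "drive_tool", "body": {"rows": [[-0.55,-1.5,0,-0.6],[-1.1,-3.0,0,-1.2],[-1.65,-4.5,0,-1.8],[-2.2,-6,0,-2.4],[-2.75,-7.5,0,-3],[-3.3,-9,0,-3.6],[-3.85,-10.5,0,-4.2],[-4.4,-12,0,-4.8]]}}

```text
clock: 1.43
position: [0.4556, -0.0431, 0.2498]
ee_rot: [-0.0, -0.285, 0.958, 0.0]
contact_force: [0.3, 0.7, 0.4]
width: 0.0846
gripper_force: 0.0
```

```bash
python3 -c "
from h import *
to([.4905,-.122,.17])"
```

```text
t 1.43 pos [ 0.4556 -0.0431  0.2498] q [-0.247  0.098  1.736  0.     1.308 -2.396] F [0.27 0.73 0.44] M [-0.019 -0.037  0.059] w 0.0846
R [[-0.837, -0.547, -0.0], [-0.547, 0.837, 0.0], [-0.0, 0.001, -1.0]] units [ 0.56 -3.41  3.19]
```

{"method": "drive_tool", "body": {"rows": [[0.1,-0.7,0.3,0.3],[0.2,-1.4,0.8,0.5],[0.3,-2.1,1.4,0.5],[0.4,-2.8,2.0,0.5],[0.56,-3.41,2.6,0.5],[0.56,-3.41,3.0,0.5],[0.56,-3.41,3.19,0.5],[0.56,-3.41,3.19,0.5]]}}

```text
clock: 2.1
position: [0.4889, -0.1193, 0.1689]
ee_rot: [-0.001, -0.259, 0.966, 0.001]
contact_force: [-0.1, -0.0, 0.2]
width: 0.085
gripper_force: 0.0
```

```bash
python3 - <<'E'
from h import *
to([.4905,-.122,.122])
for n,(x0,y0,x1,y1) in dict(side=(225,115,335,255),top=(265,160,390,260)).items():
    im,d=eyes.get_image(n);np.savez(f"pics/{n}1.npz",im=im,d=d)
    cv2.imwrite(f"pics/{n}1.png",cv2.resize(im[y0:y1,x0:x1,::-1],None,fx=4,fy=4,interpolation=cv2.INTER_CUBIC))
a=cv2.imread("pics/side1.png");b=cv2.imread("pics/top1.png");o=np.zeros((560,940,3),np.uint8);o[:560,:440]=a;o[:400,440:]=b;cv2.imwrite("pics/both1.png",o[:, :800])
E
```

```text
t 2.1 pos [ 0.4889 -0.1193  0.1689] q [-3.780e-01  2.320e-01  1.781e+00  1.000e-03  1.132e+00 -2.472e+00] F [-0.06 -0.03  0.24] M [ 0.022  0.    -0.023] w 0.085
R [[-0.866, -0.5, -0.003], [-0.5, 0.866, 0.002], [0.002, 0.003, -1.0]] units [-0.01 -0.13  1.87]
```

View pics/both1.png

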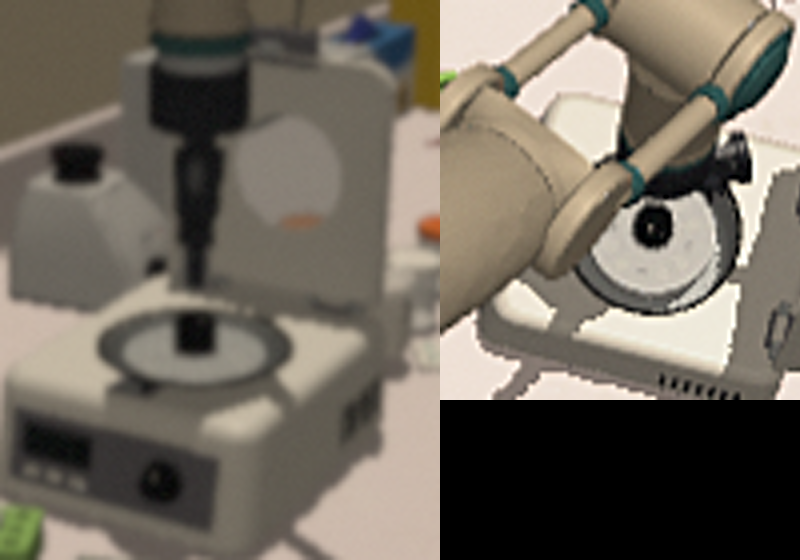

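The side view shows the fingers, edge on, directly over the knob at crop (196,330). The approach is clear, so I go down and close softly.

{"method": "drive_tool", "body": {"rows": [[0,-0.1,0.5,0],[0,-0.1,1.0,0],[0,-0.1,1.5,0],[0,-0.1,1.9,0],[0,-0.1,1.9,0],[0,-0.1,1.9,0],[0,-0.1,1.9,0],[0,-0.1,1.9,0]]}}

```text
clock: 2.87
position: [0.4921, -0.1225, 0.1237]
ee_rot: [0.001, -0.259, 0.966, -0.001]
contact_force: [0.9, 0.4, 0.0]
width: 0.0847
gripper_force: 0.0
```

{"method": "drive_tool", "body": {"rows": [[0,0,0,0],[0,0,0,0],[0,0,0,0],[0,0,0,0],[0,0,0,0],[0,0,0,0],[0,0,0,0],[0,0,0,0]], "grip": 25, "newtons": 20}}

```text
clock: 3.53
position: [0.4904, -0.1207, 0.1231]
ee_rot: [-0.001, -0.258, 0.966, 0.002]
contact_force: [-1.6, 4.2, 5.4]
width: 0.0327
gripper_force: 21.1
```

```bash
python3 - <<'E'
from h import *
to([.4905,-.122,.121])
E
```

```text
t 3.53 pos [ 0.4904 -0.1207  0.1231] q [-0.381  0.281  1.843  0.003  1.02  -2.476] F [-1.64  4.15  5.41] M [0.762 0.442 0.01 ] w 0.0327
R [[-0.867, -0.499, -0.002], [-0.499, 0.867, 0.003], [-0.0, 0.004, -1.0]] units [ 0.02 -0.05  0.09]
```

{"method": "drive_tool", "body": {"rows": [[0,0.05,0,0],[0,0.05,0,0],[0,0.05,0.01,1],[0,0.05,0.01,2],[0,0.05,0.02,3],[0,0.05,0.03,4],[0,0.05,0.03,4],[0,0.05,0.03,4]], "newtons": 50}}

```text
clock: 4.2
position: [0.4902, -0.1202, 0.1227]
ee_rot: [-0.0, -0.052, 0.999, 0.001]
contact_force: [-1.9, 3.3, 6.8]
width: 0.0322
gripper_force: 49.2
```

```bash
python3 - <<'E'
from h import *
to([.4905,-.122,.121])
E
```

```text
t 4.2 pos [ 0.4902 -0.1202  0.1227] q [-3.800e-01  2.810e-01  1.845e+00  2.000e-03  1.017e+00 -2.055e+00] F [-1.88  3.29  6.8 ] M [ 0.599  0.382 -0.001] w 0.0322
R [[-0.995, -0.104, -0.001], [-0.104, 0.995, 0.002], [0.001, 0.002, -1.0]] units [-0.   -0.07  0.07]
```

{"method": "drive_tool", "body": {"rows": [[0,0,0.01,1],[0,0,0.01,1.6],[0,0,0.01,1.6],[0,0,0.01,1.6],[0,0,0.01,1.6],[0,0,0.01,1.6],[0,0,0.01,1.6],[0,0,0.01,1.6]]}}

```text
clock: 4.87
position: [0.4902, -0.12, 0.1224]
ee_rot: [-0.001, 0.032, 0.999, 0.001]
contact_force: [-2.7, 3.4, 7.3]
width: 0.0322
gripper_force: 49.2
```

```bash
cat > r.py <<'E'
from h import *
s=get_state();print("z %.4f q6 %.3f Mz %.3f F %s t %.2f tau6 %.3f"%(s["position"][2],s["qpos"][5],s["moment"][2],s["contact_force"].round(1),s["clock"],s["effort"][5]))
E
python3 r.py
```

```text
z 0.1224 q6 -1.888 Mz -0.035 F [-2.7  3.4  7.3] t 4.87 tau6 0.014
```

{"method": "drive_tool", "body": {"rows": [[0,0,0.01,1],[0,0,0.01,1.6],[0,0,0.01,1.6],[0,0,0.01,1.6],[0,0,0.01,1.6],[0,0,0.01,1.6],[0,0,0.01,1.6],[0,0,0.01,1.6]]}}

```text
clock: 5.53
position: [0.4902, -0.1199, 0.1221]
ee_rot: [-0.001, 0.115, 0.993, 0.001]
contact_force: [-1.3, 4.5, 6.2]
width: 0.032
gripper_force: 49.2
```

```bash
python3 r.py
```

```text
z 0.1221 q6 -1.720 Mz -0.017 F [-1.3  4.5  6.2] t 5.53 tau6 0.014
```

{"method": "drive_tool", "body": {"rows": [[0,0,0.01,1],[0,0,0.01,1.6],[0,0,0.01,1.6],[0,0,0.01,1.6],[0,0,0.01,1.6],[0,0,0.01,1.6],[0,0,0.01,1.6],[0,0,0.01,1.6]]}}

```text
clock: 6.2
position: [0.4903, -0.1197, 0.1219]
ee_rot: [-0.001, 0.198, 0.98, 0.001]
contact_force: [-1.8, 4.7, 5.9]
width: 0.0324
gripper_force: 49.2
```

```bash
python3 r.py
```

```text
z 0.1219 q6 -1.553 Mz 0.004 F [-1.8  4.7  5.9] t 6.20 tau6 0.014
```

{"method": "drive_tool", "body": {"rows": [[0,0,0.01,1],[0,0,0.01,1.6],[0,0,0.01,1.6],[0,0,0.01,1.6],[0,0,0.01,1.6],[0,0,0.01,1.6],[0,0,0.01,1.6],[0,0,0.01,1.6]]}}

```text
clock: 6.87
position: [0.4904, -0.1196, 0.1216]
ee_rot: [-0.001, 0.28, 0.96, 0.002]
contact_force: [-1.2, 4.9, 5.9]
width: 0.0324
gripper_force: 49.2
```

```bash
python3 r.py
```

```text
z 0.1216 q6 -1.385 Mz -0.009 F [-1.2  4.9  5.9] t 6.87 tau6 0.014
```

{"method": "drive_tool", "body": {"rows": [[0,0,0.01,1],[0,0,0.01,1.6],[0,0,0.01,1.6],[0,0,0.01,1.6],[0,0,0.01,1.6],[0,0,0.01,1.6],[0,0,0.01,1.6],[0,0,0.01,1.6]]}}

```text
clock: 7.53
position: [0.4904, -0.1195, 0.1213]
ee_rot: [-0.001, 0.359, 0.933, 0.002]
contact_force: [-1.3, 4.4, 5.9]
width: 0.0322
gripper_force: 49.1
```

```bash
python3 r.py
```

```text
z 0.1213 q6 -1.218 Mz 0.052 F [-1.3  4.4  5.9] t 7.53 tau6 0.021
```

{"method": "drive_tool", "body": {"rows": [[0,0,0.01,1],[0,0,0.01,1.6],[0,0,0.01,1.6],[0,0,0.01,1.6],[0,0,0.01,1.6],[0,0,0.01,1.6],[0,0,0.01,1.6],[0,0,0.01,1.6]]}}

```text
clock: 8.2
position: [0.4906, -0.1194, 0.1213]
ee_rot: [-0.001, 0.435, 0.9, 0.002]
contact_force: [-1.8, 5.7, 7.4]
width: 0.032
gripper_force: 49.3
```

```bash
python3 r.py
```

```text
z 0.1213 q6 -1.051 Mz 0.218 F [-1.8  5.7  7.4] t 8.20 tau6 0.203
```

The limiter's torque is now showing (0.2 N m). I'm turning on through the first click.

{"method": "drive_tool", "body": {"rows": [[0,0,0,1],[0,0,0,1.6],[0,0,0,1.6],[0,0,0,1.6],[0,0,0,1.6],[0,0,0,1.6],[0,0,0,1.6],[0,0,0,1.6]]}}

```text
clock: 8.87
position: [0.4907, -0.1193, 0.1215]
ee_rot: [-0.001, 0.51, 0.86, 0.002]
contact_force: [-1.5, 6.6, 9.2]
width: 0.0322
gripper_force: 49.4
```

```bash
python3 r.py
```

```text
z 0.1215 q6 -0.882 Mz -0.071 F [-1.5  6.6  9.2] t 8.87 tau6 -0.052
```

{"method": "drive_tool", "body": {"rows": [[0,0,0,1],[0,0,0,1.6],[0,0,0,1.6],[0,0,0,1.6],[0,0,0,1.6],[0,0,0,1.6],[0,0,0,1.6],[0,0,0,1.6]]}}

```text
clock: 9.53
position: [0.4908, -0.1192, 0.1213]
ee_rot: [-0.001, 0.58, 0.815, 0.002]
contact_force: [0.1, 6.5, 6.9]
width: 0.0325
gripper_force: 49.3
```

```bash
python3 r.py
```

```text
z 0.1213 q6 -0.715 Mz 0.026 F [0.1 6.5 6.9] t 9.53 tau6 0.011
```

{"method": "drive_tool", "body": {"rows": [[0,0,0,1],[0,0,0,1.4],[0,0,0,1.4],[0,0,0,1.4],[0,0,0,1.4],[0,0,0,1.4],[0,0,0,1.4],[0,0,0,1.4]]}}

```text
clock: 10.2
position: [0.491, -0.1192, 0.1213]
ee_rot: [-0.001, 0.638, 0.77, 0.002]
contact_force: [-0.7, 6.7, 6.9]
width: 0.0321
gripper_force: 49.2
```

```bash
python3 r.py
```

```text
z 0.1213 q6 -0.569 Mz 0.215 F [-0.7  6.7  6.9] t 10.20 tau6 0.220
```

One click done and the second detent is rising. I ease back to the detent, then release.

{"method": "drive_tool", "body": {"rows": [[0,0,0,-0.5],[0,0,0,-1.1],[0,0,0,-1.1],[0,0,0,-1.1],[0,0,0,-1.1],[0,0,0,-1.1],[0,0,0,-1.1],[0,0,0,-1.1]]}}

```text
clock: 10.87
position: [0.4909, -0.1192, 0.1213]
ee_rot: [-0.001, 0.593, 0.806, 0.002]
contact_force: [-0.3, 6.7, 7.2]
width: 0.0321
gripper_force: 49.3
```

```bash
python3 r.py
```

```text
z 0.1213 q6 -0.684 Mz 0.023 F [-0.3  6.7  7.2] t 10.87 tau6 0.044
```

{"method": "drive_tool", "body": {"rows": [[0,0,0,0],[0,0,0,0],[0,0,0,0],[0,0,0,0],[0,0,-0.5,0],[0,0,-1,0],[0,0,-2,0],[0,0,-3,0]], "grip": 85}}

```text
clock: 11.53
position: [0.4901, -0.1214, 0.1954]
ee_rot: [-0.001, 0.592, 0.806, -0.0]
contact_force: [0.4, -0.8, 0.1]
width: 0.0851
gripper_force: 0.0
```

{"method": "drive_tool", "body": {"rows": [[0,0,-1.4,0.5],[0,0,-2.8,1],[0,0,-4.2,1.5],[0,0,-5.6,2],[0,0,-7,2.4],[0,0,-7.4,2.4],[0,0,-7.4,2.4],[0,0,-7.4,2.4]], "grip": 0}}

```text
clock: 12.2
position: [0.4907, -0.1215, 0.38]
ee_rot: [-0.0, 0.688, 0.725, -0.0]
contact_force: [-0.2, -0.1, -0.7]
width: 0.0002
gripper_force: 0.0
```

```bash
python3 - <<'E'
from h import *
to([.4985,-.277,.38])
im,d=eyes.get_image("side");np.savez("pics/side2.npz",im=im,d=d)
a=cv2.resize(im[90:255,225:335,::-1],None,fx=3.6,fy=3.6,interpolation=cv2.INTER_CUBIC)
im,d=eyes.get_image("top");np.savez("pics/top2.npz",im=im,d=d)
b=cv2.resize(im[160:270,290:390,::-1],None,fx=4,fy=4,interpolation=cv2.INTER_CUBIC)
o=np.zeros((594,796,3),np.uint8);o[:a.shape[0],:396]=a;o[:440,396:]=b;cv2.imwrite("pics/both2.png",o)
E
```

```text
t 12.2 pos [ 0.4907 -0.1215  0.38  ] q [-0.38   0.122  1.391 -0.     1.629 -0.433] F [-0.17 -0.14 -0.75] M [-0.038  0.032  0.004] w 0.0002
R [[-0.052, 0.999, -0.0], [0.999, 0.052, 0.0], [0.0, -0.0, -1.0]] units [-6.23 -0.01 -0.  ]
```

View pics/both2.png

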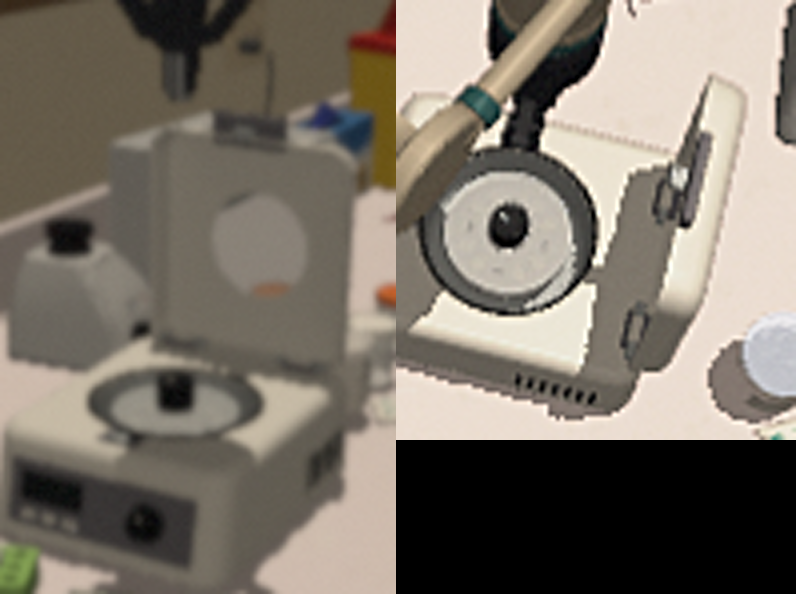

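The knob is released and standing down. The grey lip is at top-crop (695,180), and the closed fingers are in line with it. I cross over the lip and come down behind it.

{"method": "drive_tool", "body": {"rows": [[-1.3,0,0,0],[-2.6,0,0,0],[-3.9,0,0,0],[-5.2,0,0,0],[-6.3,0,0,0],[-6.3,0,0.2,0],[-6.3,0,1.0,0],[-6.3,0,1.7,0]]}}

```text
clock: 12.97
position: [0.4985, -0.2787, 0.3353]
ee_rot: [-0.002, 0.689, 0.725, 0.0]
contact_force: [-0.3, 0.9, -0.9]
width: -0.0003
gripper_force: 0.0
```

{"method": "drive_tool", "body": {"rows": [[0,0,0,0],[0.1,0,0,0],[0.2,0,0,0],[0.3,0,0,0],[0.4,0,0,0],[0.5,0,0,0],[0.6,0,0,0],[0.6,0,0,0]]}}

```text
clock: 13.63
position: [0.4986, -0.2638, 0.339]
ee_rot: [0.001, 0.688, 0.725, -0.0]
contact_force: [0.8, -1.8, 1.6]
width: -0.0
gripper_force: 0.8
```

```bash
python3 - <<'E'
from h import *
to([.4985,-.277,.337])
im,d=eyes.get_image("side")
a=cv2.resize(im[90:200,240:340,::-1],None,fx=4,fy=4,interpolation=cv2.INTER_CUBIC)
im,d=eyes.get_image("top")
b=cv2.resize(im[160:270,290:390,::-1],None,fx=4,fy=4,interpolation=cv2.INTER_CUBIC)
cv2.imwrite("pics/both3.png",np.hstack([a,b]))
E
```

```text
t 13.63 pos [ 0.4986 -0.2638  0.339 ] q [-6.100e-01  2.220e-01  1.363e+00 -1.000e-03  1.554e+00 -6.620e-01] F [ 0.78 -1.82  1.65] M [-0.28  -0.028 -0.039] w -0.0
R [[-0.052, 0.999, 0.002], [0.999, 0.052, -0.002], [-0.002, 0.002, -1.0]] units [-0.53 -0.03  0.08]
```

View pics/both3.png

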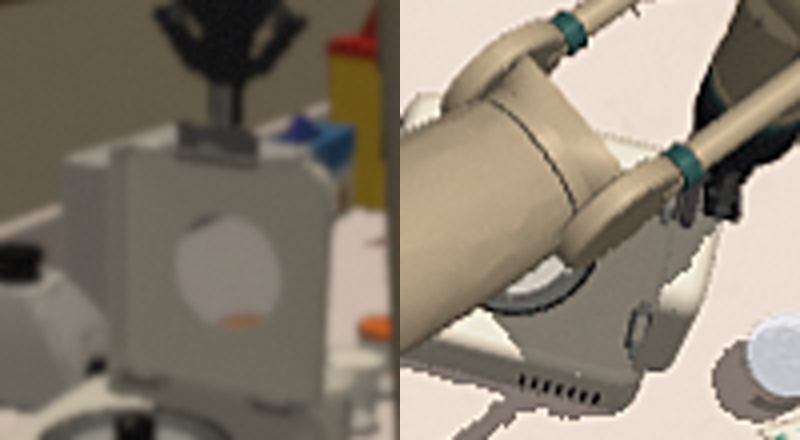

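The fingertip sits behind the lip at side-crop (222,105), already touching. Next I work out the arc.

```bash
cat > arc.py <<'E'
from h import *
s=get_state();p=s["position"]; ax=np.array([.4908,-.1202]);mx=np.array([.052,-.9986])
xt=(p[:2]-ax)@mx*1000; zt=p[2]*1000-19
print("tip centre mx %.1f z %.1f"%(xt,zt))
for f in np.r_[1.5:0.05:-.1,0.06,0.03,0.0,-.02]:
    d=np.array([-np.cos(f),np.sin(f)]);n=np.array([np.sin(f),np.cos(f)]);h=np.array([125,104.])
    dc=max(216,208+22*np.cos(f))
    if dc<=225: C=h+dc*d+11.5*n;B=C+[11,0]
    else:
        E=h+225*d+11.5*n; K=h+209*d  # keep back corner ahead of shell end
        back=h[0]+(-209*np.cos(f))+np.sin(f)*((E[1]-104-209*np.sin(f))/max(np.cos(f),.1)); B=np.array([back-11,E[1]])
    print("%.2f"%f,"B",B.round(1),"units x %.2f z %.2f"%(-(B[0]-xt)/25,-(B[1]-zt)/25))
E
python3 arc.py
```

```text
tip centre mx 143.8 z 319.6
1.50 B [132.2 320.3] units x 0.47 z -0.03
1.40 B [110.6 318.8] units x 1.33 z 0.03
1.30 B [ 89.3 315.2] units x 2.18 z 0.17
1.20 B [ 68.4 309.5] units x 3.02 z 0.40
1.10 B [ 47.4 303.5] units x 3.86 z 0.64
1.00 B [ 26.9 295.2] units x 4.68 z 0.97
0.90 B [  7.2 284.8] units x 5.46 z 1.39
0.80 B [-11.3 272.2] units x 6.21 z 1.89
0.70 B [-28.5 257.6] units x 6.89 z 2.48
0.60 B [-45.8 240.5] units x 7.59 z 3.16
0.50 B [-59.7 222. ] units x 8.14 z 3.90
0.40 B [-71.4 202.2] units x 8.61 z 4.69
0.30 B [-80.8 181.5] units x 8.99 z 5.52
0.20 B [-87.9 160. ] units x 9.27 z 6.38
0.10 B [-92.6 137.9] units x 9.46 z 7.27
0.06 B [-93.9 129. ] units x 9.51 z 7.62
0.03 B [-94.5 122.2] units x 9.53 z 7.89
0.00 B [-95.  115.5] units x 9.55 z 8.16
-0.02 B [-95.2 111. ] units x 9.56 z 8.34
```

{"method": "drive_tool", "body": {"rows": [[0.47,0,0,0],[1.3,0,0.03,0],[2.2,0,0.17,0],[3.0,0,0.4,0],[3.85,0,0.64,0],[4.7,0,0.97,0],[5.45,0,1.4,0],[6.2,0,1.9,0]]}}

```text
clock: 14.4
position: [0.4899, -0.1078, 0.2904]
ee_rot: [0.0, 0.688, 0.725, 0.0]
contact_force: [0.1, -2.0, -0.0]
width: -0.0003
gripper_force: 0.6
```

```bash
python3 - <<'E'
from h import *
exec(open("arc.py").read().split("for f")[0].replace("from h import *",""))
to(p)
im,d=eyes.get_image("side")
cv2.imwrite("pics/s4.png",cv2.resize(im[80:250,220:360,::-1],None,fx=3.5,fy=3.5,interpolation=cv2.INTER_CUBIC))
E
```

```text
tip centre mx -12.4 z 271.4
t 14.4 pos [ 0.4899 -0.1078  0.2904] q [-0.355  0.143  1.581 -0.     1.417 -0.407] F [ 0.09 -1.98 -0.03] M [-0.29  -0.048  0.006] w -0.0003
R [[-0.052, 0.999, 0.001], [0.999, 0.052, -0.0], [-0.0, 0.001, -1.0]] units [0. 0. 0.]
```

View pics/s4.png

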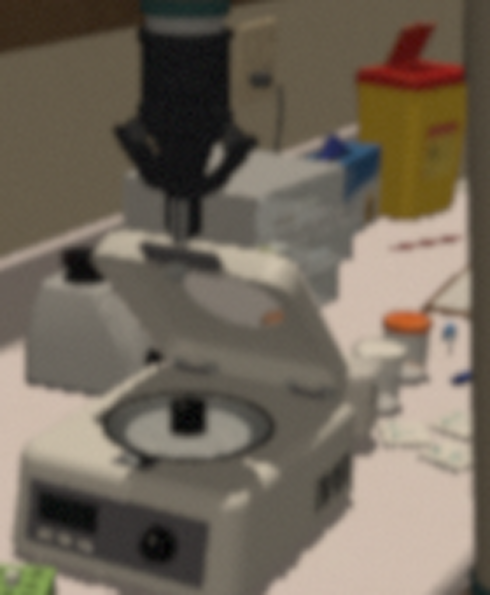

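The lid is following the finger at about 45°; the finger is at crop (180,215), behind the lip. Continuing the arc.

{"method": "drive_tool", "body": {"rows": [[0.68,0,0.6,0],[1.38,0,1.27,0],[1.93,0,2.0,0],[2.4,0,2.8,0],[2.78,0,3.63,0],[3.06,0,4.5,0],[3.25,0,5.3,0],[3.25,0,5.3,0]]}}

```text
clock: 15.12
position: [0.4827, -0.0261, 0.1546]
ee_rot: [-0.004, 0.688, 0.726, -0.002]
contact_force: [-0.7, -0.4, 0.1]
width: 0.0001
gripper_force: 0.0
```

```bash
python3 - <<'E'
from h import *
exec(open("arc.py").read().split("for f")[0].replace("from h import *",""))
to(p)
E
```

```text
tip centre mx -94.3 z 135.6
t 15.12 pos [ 0.4827 -0.0261  0.1546] q [-1.990e-01  2.210e-01  1.838e+00  1.000e-03  1.092e+00 -2.520e-01] F [-0.7  -0.44  0.13] M [-0.034  0.042  0.012] w 0.0001
R [[-0.053, 0.999, -0.009], [0.999, 0.053, 0.003], [0.003, -0.009, -1.0]] units [0. 0. 0.]
```

{"method": "drive_tool", "body": {"rows": [[0,0,0.2,0],[0,0,0.4,0],[0,0,0.55,0],[0,0,0.65,0],[0,0,0.75,0],[0,0,0.85,0],[0,0,0.9,0],[0,0,0.9,0]]}}

```text
clock: 15.78
position: [0.4865, -0.0281, 0.1362]
ee_rot: [0.001, 0.689, 0.725, 0.001]
contact_force: [0.2, 0.5, 0.4]
width: 0.0001
gripper_force: 0.0
```

```bash
python3 r.py
```

```text
z 0.1362 q6 -0.252 Mz -0.017 F [0.2 0.5 0.4] t 15.78 tau6 -0.000
```

```bash
python3 - <<'E'
from h import *
im,d=eyes.get_image("side")
a=cv2.resize(im[130:250,225:335,::-1],None,fx=3.6,fy=3.6,interpolation=cv2.INTER_CUBIC)
im,d=eyes.get_image("top")
b=cv2.resize(im[160:280,270:380,::-1],None,fx=3.6,fy=3.6,interpolation=cv2.INTER_CUBIC)
cv2.imwrite("pics/both5.png",np.hstack([a,b]))
E
```

```text
(no output)
```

View pics/both5.png

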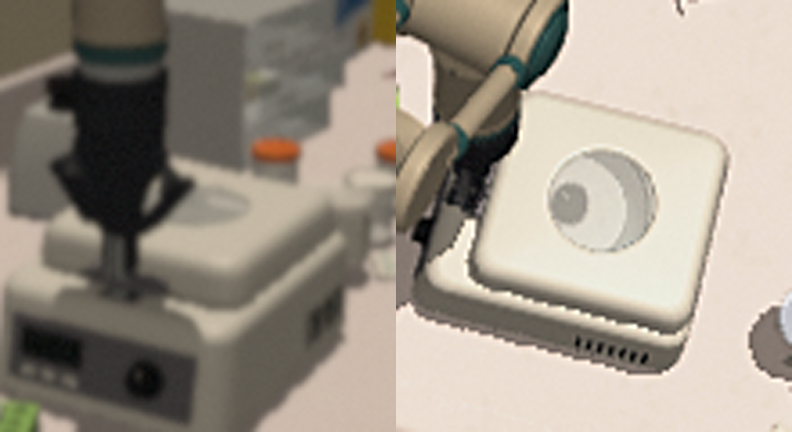

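The lid is at or near shut and the finger sits over the lip. I press on gently.

{"method": "drive_tool", "body": {"rows": [[0,0,0.05,0],[0,0,0.1,0],[0,0,0.15,0],[0,0,0.2,0],[0,0,0.2,0],[0,0,0.2,0],[0,0,0.2,0],[0,0,0.2,0]]}}

```text
clock: 16.55
position: [0.4863, -0.0279, 0.1339]
ee_rot: [0.001, 0.688, 0.725, 0.001]
contact_force: [-5.5, 1.1, 24.8]
width: -0.0002
gripper_force: 12.3
```

```bash
python3 r.py
```

```text
z 0.1339 q6 -0.252 Mz 0.034 F [-5.5  1.1 24.8] t 16.55 tau6 -0.012
```

{"method": "drive_tool", "body": {"rows": [[0,0,0.1,0],[0,0,0.15,0],[0,0,0.15,0],[0,0,0.15,0],[0,0,0.15,0],[0,0,0.15,0],[0,0,0.15,0],[0,0,0.15,0]]}}

```text
clock: 17.22
position: [0.4864, -0.0279, 0.1336]
ee_rot: [0.002, 0.688, 0.725, 0.001]
contact_force: [-13.4, 1.7, 48.5]
width: 0.0001
gripper_force: 24.1
```

```bash
python3 r.py
```

```text
z 0.1336 q6 -0.252 Mz -0.035 F [-13.4   1.7  48.5] t 17.22 tau6 -0.025
```

{"method": "drive_tool", "body": {"rows": [[0,0,-0.2,0],[0,0,-0.4,0],[0,0,-0.8,0],[0,0,-1.6,0],[0,0,-2.8,0],[0,0,-4,0],[0,0,-5.5,0],[0,0,-7,0]]}}

```text
clock: 17.88
position: [0.4853, -0.0276, 0.3022]
ee_rot: [-0.001, 0.688, 0.725, -0.001]
contact_force: [0.6, -0.7, -0.9]
width: 0.0003
gripper_force: 0.0
```

{"method": "drive_tool", "body": {"rows": [[1.5,0,0,0],[3,0,0,0],[4.5,0,0,0],[6,0,0,0],[7,0,0,0],[7,0,0,0],[7,0,0,0],[7,0,0,0]]}}

```text
clock: 18.55
position: [0.4768, 0.1465, 0.3011]
ee_rot: [-0.0, 0.688, 0.725, -0.001]
contact_force: [-0.0, -0.9, 0.9]
width: 0.0003
gripper_force: 0.0
```

```bash
python3 - <<'E'
from h import *
to([0,0,0])
im,d=eyes.get_image("side");X=cloud("side",d)
im2,d2=eyes.get_image("top");Y=cloud("top",d2)
ax=np.array([.4908,-.1202]);mx=np.array([.052,-.9986]);my=np.array([.9986,.052])
Z=[]
for n,C,I in(("side",X,im),("top",Y,im2)):
    u=(C[...,:2]-ax)@mx;v=(C[...,:2]-ax)@my;ok=(abs(v)<.085)&(C[...,2]>.12)&(C[...,2]<.17)&(I.min(2)>100)
    for a,b in((-.07,-.045),(.07,.1)):
        m=ok&(u>a)&(u<b);print(n,a,m.sum(),np.median(C[m][:,2]).round(4))
    m=(abs(v)<.03)&(u<-.085)&(u>-.099)&(C[...,2]>.09)&(C[...,2]<.15);print("lip z",np.percentile(C[m][:,2],[20,50,80]).round(4))
a=cv2.resize(im[130:250,225:335,::-1],None,fx=3.6,fy=3.6,interpolation=cv2.INTER_CUBIC)
b=cv2.resize(im2[160:280,245:355,::-1],None,fx=3.6,fy=3.6,interpolation=cv2.INTER_CUBIC)
cv2.imwrite("pics/both6.png",np.hstack([a,b]))
E
```

```text
t 18.55 pos [0.4768 0.1465 0.3011] q [ 1.590e-01  1.350e-01  1.565e+00 -1.000e-03  1.444e+00  1.070e-01] F [-0.01 -0.88  0.95] M [-0.035  0.043 -0.053] w 0.0003
R [[-0.052, 0.999, -0.001], [0.999, 0.052, -0.001], [-0.001, -0.001, -1.0]] units [ -4.84 -19.34  12.07]
side -0.07 222 0.1357
side 0.07 162 0.1362
lip z [0.0988 0.1107 0.1136]
top -0.07 349 0.1387
top 0.07 430 0.1396
lip z [0.112  0.1153 0.119 ]
```

View pics/both6.png

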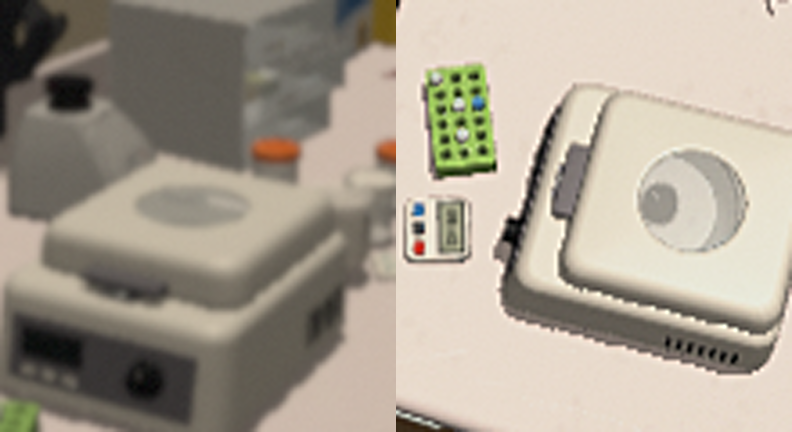

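The lid lies level: its top is at about 0.139 m and the lip at 0.115 m. At 48 N it met a hard stop, well beyond the 16 N the latch needs. The bystanders stand untouched, so I hand in.

```bash
python3 -c "
from rig import order
print(order.sign_off())"
```

```text
the job is handed in; nothing more can be done
None
```

I screwed the rotor lid down to one click and pressed the outer lid shut, then handed the job in; the sign-off gave no verdict. The single click is read from the wrist torque, and the latch is inferred from the lid meeting a hard stop at 48 N and lying level, as I did not see the tongue.

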